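# Dial the code on the sweet shop's takings box and draw its bolt

## Robot

A 6-joint arm with a two-finger parallel gripper is mounted at the origin on the work surface. World frame = base frame: x ahead of the robot, y to its left, z up, the work surface at z = 0. Lengths are in m, angles in rad, forces in N, time in s.
With the tool pointing down it reaches from about 0.425 to 1.125 m from the base axis. Payload 14.9 kg.
Tool frame: the origin (TCP) lies midway between the tips of the shut fingers; the grasp point (between the pads) lies 19 mm behind it (bot.grip_depth is the distance from the TCP to the grasp point, in m); z points along the fingers, y is the line along which they close (so a half turn about z gives the same grasp; the last joint's range is limited). The gripper opens to 91 mm and grips with 3 to 60 N. Pads are 32 mm wide; open, the fingers measure 118 mm over their backs; the gripper's body (76 mm by 178 mm) begins 60 mm behind the grasp point.
Start: joints at [-1.277, 0.379, 1.734, -0, 1.028, -0.033], TCP at [0.225, -0.663, 0.214] pointing down, gripper open.
Joint ranges: [-2.77, 2.77], [-0.74, 2.19], [0, 2.66], [-1.06, 4.2], [0.31, 2.87], [-3.08, 3.08]. Speed limits (rad/s): [1.89, 1.89, 2.39, 3.14, 3.14, 3.14].

## Interface

Orientations are given as a unit quaternion [x, y, z, w].
In Python, from plant import bot, cams, ticket gives the robot as it stands.
- The arm moves only by the shell command python3 -m jog 'ROWS' [FORCE]. ROWS is a JSON list that holds a single list of rows (three levels of brackets), with 1 to 20 rows, each of 7 numbers: the finger opening in m, then dx, dy, dz in shares of the most that a row can go, 1 being 62.5 mm, then a rotation vector rx, ry, rz in normalised numbers (1 is 4 rad); each row shifts and turns the commanded pose from where the row before left it, along the tool's axes as they then stand; what a row does not reach is not made up. A row lasts 1/8 s, in which the tool goes at most 0.0625 m and 0.188 rad, less where a joint would pass 70% of its speed; a pose out of reach is approached as far as the arm can. The fingers move at their own pace and stop on an object; FORCE is the grip in N (left out, the last holds). Time passes only in rows, so rows that do not move let the fingers close. It prints the time, the measured TCP pose, the force, the opening and the grip force at its end. Input that does not fit is refused with a message, and nothing moves.
- bot.sense(): the state, without advancing time (a new reading comes with each control period).
- cams.get_image(name): name is "scene" or "side" or "wrist"; returns the picture (420x560x3 uint8, red, green, blue); there is no depth.
- cams.camera_params(name): a dict with "K" (3x3 intrinsics, pixels), "T" (4x4, takes a point from camera to world coordinates); the wrist camera has in their place "tool_from_camera" (4x4, takes a point from camera to tool coordinates, whose origin is the TCP and whose axes are the flange's). Camera axes: x right, y up, looking along -z (the intrinsics and any distortion apply to the point x, -y, -z); pixel columns grow to the right and rows downward; lengths in m; the calibration is good to about 2 mm. A picture is of the moment at which its call begins: read the wrist's pose just before it. camera_params takes no time and is no camera call.
- ticket.job_done(): hands the job in; it is judged then, once.
The state is a dict: "time_s": time; "joint_positions": joint angles; "joint_vel": joint speeds; "joint_efforts": joint torques, N m; "ee_pos": TCP position; "orientation": TCP orientation; "ft_force": force on the tool from outside, world axes, zero at the start; "ft_torque": the same for the moment, N m; "grip_width": finger opening in m; "grip_force": force on a finger pad.
Only numpy, scipy, OpenCV 4.12 (cv2) and the standard library are available. Lean on these libraries where they do the work, as an engineer would, in place of code of your own. Each camera call takes 0.05 s, during which the arm holds its last target. There are 200 camera calls.

## Task

Unlock the grey takings box on the counter: with a light fingertip roll its code wheels so that 5, 3, 2 stand on top at the reading marks, from left to right as the robot sees them. The middle wheel already shows its 3, so do not disturb it. Only when the code is set, slide the bolt on the lid fully across to the right, leaving the wheels on the code and everything round the box where it is.

Things in the scene. Friction and masses are not known exactly. Their poses are not given: they have to be found in the camera images.
- case: The grey steel takings box, fixed to the counter: 190 mm (its x) by 260 mm (its y), flat lid top 85 mm above the counter. Origin: centre of the underside; x away from the robot, y to its left, z up. On the lid three code wheels stand in a row along y, 40 mm apart; nearer the robot is the bolt, 90 mm from the row of axles in x.
- seat_a (a point): Point on the lid top straight over the axle of the left (+y) wheel; axes as the box. The wheel's unpressed top stands 9 to 21 mm higher, different for each wheel and each time and not measured: feel for it. The wheel is sprung (2 N per mm, at most 10 mm). To drag it without slip press 6 to 10 N; it must never bear more than 15 N.
- seat_b (a point): Point on the lid top straight over the axle of the middle wheel; axes as the box. The wheel's unpressed top stands 9 to 21 mm higher, different for each wheel and each time and not measured: feel for it. The wheel is sprung (2 N per mm, at most 10 mm). To drag it without slip press 6 to 10 N; it must never bear more than 15 N.
- seat_c (a point): Point on the lid top straight over the axle of the right (-y) wheel; axes as the box. The wheel's unpressed top stands 9 to 21 mm higher, different for each wheel and each time and not measured: feel for it. The wheel is sprung (2 N per mm, at most 10 mm). To drag it without slip press 6 to 10 N; it must never bear more than 15 N.
- wheel_a (a joint): Angle (rad) of the left (+y) code wheel, a white drum 44 mm across, 18 mm wide, axle along the box's y. Dice spots 1 to 6 round its rim, pi/3 apart; the one on top, between the black marks, is set: 0 = 1, pi/3 = 2 .. 5pi/3 = 6, whole turns alike. Grows as its top is dragged along the box's +x, 22 mm per rad without slip. Code 5, at 4.189 rad. Stiff (0.06 N m), no clicks, stays put.
- wheel_b (a joint): Angle (rad) of the middle code wheel, a white drum 44 mm across, 18 mm wide, axle along the box's y. Dice spots 1 to 6 round its rim, pi/3 apart; the one on top, between the black marks, is set: 0 = 1, pi/3 = 2 .. 5pi/3 = 6, whole turns alike. Grows as its top is dragged along the box's +x, 22 mm per rad without slip. Code 3, at 2.094 rad (set). Stiff (0.06 N m), no clicks, stays put.
- wheel_c (a joint): Angle (rad) of the right (-y) code wheel, a white drum 44 mm across, 18 mm wide, axle along the box's y. Dice spots 1 to 6 round its rim, pi/3 apart; the one on top, between the black marks, is set: 0 = 1, pi/3 = 2 .. 5pi/3 = 6, whole turns alike. Grows as its top is dragged along the box's +x, 22 mm per rad without slip. Code 2, at 1.047 rad. Stiff (0.06 N m), no clicks, stays put.
- bolt_tab (a point): Middle of the bolt's upright steel tab, 26 mm (x) by 12 mm (y), from the lid to 23 mm above it; this point lies 12 mm above the lid. At the foot of the tab is a plate 22 mm along y and 4 mm high. Push the tab towards the box's -y.
- bolt (a joint): Travel (m) of the bolt along the box's -y (to the right): near 0 locked, 0.040 at its end stop, fully open. It slides against about 3 N of friction and stays where left.
- sweet_jar: Glass sweet jar, 72 mm across, 120 mm tall, standing beyond the box. Not part of the job: leave it where it is. Origin: centre of its underside.
- toffee_tin: Plain steel tin, 76 mm across, 75 mm tall, left of the box. Not part of the job: leave it where it is. Origin: centre of its underside.
- coin_dish: White coin dish, 100 mm across, 32 mm tall, right of the box. Not part of the job: leave it where it is. Origin: centre of its underside.
- scoop: Steel scoop 170 mm long, lying between box and robot. Not part of the job: leave it where it is. Origin: on the handle's side of its length, at its underside.
- fudge_box: Cardboard box 70 x 100 x 45 mm beyond the box. Not part of the job: leave it where it is. Origin: centre of its underside.
- ribbon_reel: White reel 60 mm across, 30 mm tall, near the box's left front corner. Not part of the job: leave it where it is. Origin: centre of its underside.
- ticket_block: Wooden ticket block 30 x 60 x 30 mm, near the box's right front corner. Not part of the job: leave it where it is. Origin: centre of its underside.

How it is judged:
By the outcome, as a careful person would: the job done as asked, in the order asked, and still so for the second after the job is handed in, with the robot touching nothing.
It also fails if it takes over 72 s, if anything falls off the work surface, if the arm or the gripper's body presses on something with over 40 N, if the wrist force passes 120 N, or if a joint passes its speed limit or range.

## Working session

There is one attempt and no reset: what is moved stays moved. The work goes in short steps, Python scripts to look and compute and a shell command to move; the robot and the scene stay as the last step left them, time stands still between calls to the robot, and variables do not carry over. Pictures are saved under pics/ and viewed, at most 10 in all, crops included, and the job is handed in when it is done.

```bash
ls; mkdir -p pics; python3 - <<'E'
from plant import bot,cams
import cv2
s=bot.sense();print(s)
for n in("scene","side"):
    cv2.imwrite(f"pics/{n}0.png",cams.get_image(n)[:,:,::-1]);p=cams.camera_params(n);print(n,p)
print(cams.camera_params("wrist"))
E
```

```text
pics
{'time_s': 0.0, 'joint_positions': array([-1.27730197e+00,  3.79415025e-01,  1.73477897e+00, -1.43155188e-05,
        1.02848058e+00, -3.33322153e-02]), 'joint_vel': array([0.00146986, 0.0005569 , 0.00052457, 0.00034289, 0.00035766,
       0.00069702]), 'joint_efforts': array([ 1.34325968e-03, -7.63714814e+01, -4.34374416e+01,  6.52413047e-02,
        4.24251531e-02, -1.13234553e-04]), 'ee_pos': array([ 0.22458397, -0.66258038,  0.21328463]), 'orientation': array([ 9.86676989e-01,  1.62690585e-01, -7.62478060e-05, -5.35598314e-04]), 'ft_force': array([-0.86495185,  0.0469356 ,  0.51433182]), 'ft_torque': array([-0.03129077, -0.01259642, -0.0023888 ]), 'grip_force': 0.0, 'grip_width': 0.09121795281039803}
scene {'K': array([[473.75767848,   0.        , 275.24174057],
       [  0.        , 473.75767848, 204.26916812],
       [  0.        ,   0.        ,   1.        ]]), 'T': array([[-0.77151861, -0.46321065,  0.43611343,  0.9212385 ],
       [ 0.63600971, -0.57861429,  0.51058511,  0.4330442 ],
       [ 0.015833  ,  0.67129829,  0.74101817,  0.68361431],
       [ 0.        ,  0.  
[... 276 characters left out ...]
[-0.30528402, -0.68687267,  0.65955106,  0.56049921],
       [-0.00241447,  0.6931717 ,  0.72076845,  0.65722253],
       [ 0.        ,  0.        ,  0.        ,  1.        ]])}
{'K': array([[345.1798901 ,   0.        , 279.84055988],
       [  0.        , 345.1798901 , 206.46861229],
       [  0.        ,   0.        ,   1.        ]]), 'tool_from_camera': array([[ 1.05064971e-03,  9.64505115e-01,  2.64062074e-01,
         7.48468998e-02],
       [ 9.99999390e-01, -1.10348179e-03,  5.17482806e-05,
         2.74435465e-04],
       [ 3.41299171e-04,  2.64061859e-01, -9.64505686e-01,
        -1.70440423e-01],
       [ 0.00000000e+00,  0.00000000e+00,  0.00000000e+00,
         1.00000000e+00]])}
```

View pics/scene0.png

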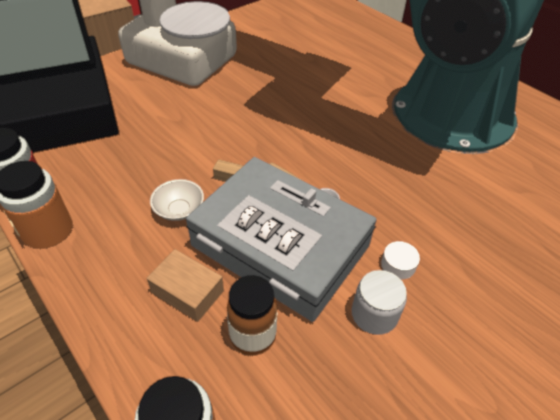

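View pics/side0.png

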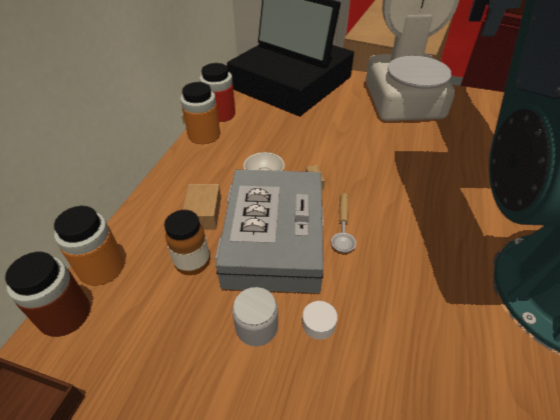

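The scene view shows the lid corners near (256,160), (375,223), (313,300), (190,225), with the wheels at (249,216), (270,230) and (291,240) and the bolt tab at (310,197). The side view shows the corners near (237,171), (322,173), (323,268), (224,266), with the wheels at about (257,195–226).

```bash
cat >h.py <<'E'
import numpy as np,cv2
from scipy.spatial.transform import Rotation as R
from plant import bot,cams
def camT(n,s=None):
    p=cams.camera_params(n)
    if n!="wrist": return p["K"],p["T"]
    s=s or bot.sense();T=np.eye(4);T[:3,:3]=R.from_quat(s["orientation"]).as_matrix();T[:3,3]=s["ee_pos"]
    return p["K"],T@p["tool_from_camera"]
def ray(KT,uv,z):
    K,T=KT;d=np.linalg.inv(K)@[uv[0],uv[1],1];d=T[:3,:3]@(d*[1,-1,-1]);o=T[:3,3]
    return o+d*(z-o[2])/d[2]
def proj(KT,P):
    K,T=KT;c=np.linalg.inv(T)@np.append(P,1);q=K@(c[:3]*[1,-1,-1]);return q[:2]/q[2]
def shot(n,name):
    s=bot.sense();KT=camT(n,s);im=cams.get_image(n)[:,:,::-1].copy();cv2.imwrite(f"pics/{name}.png",im);return KT,im
E
python3 - <<'E'
from h import *
np.set_printoptions(precision=4,suppress=True)
for n,c in(("scene",[(256,160),(375,223),(313,300),(190,225)]),("side",[(237,171),(322,173),(323,268),(224,266)])):
    P=[ray(camT(n),u,.085) for u in c];print(n,np.array(P)[:,:2].tolist(),np.mean(P,0),[np.linalg.norm(P[i]-P[i-1]) for i in range(4)])
s=bot.sense();print(R.from_quat(s["orientation"]).as_matrix())
E
```

```text
scene [[0.526183297966716, -0.08758447578721423], [0.4667258325505481, 0.15592574534509035], [0.6449747720459493, 0.19851160901493106], [0.7067746313686369, -0.03122156375799312]] [0.5862 0.0589 0.085 ] [np.float64(0.1891824715778327), np.float64(0.25066395430858956), np.float64(0.18326549106621645), np.float64(0.23790030114444624)]
side [[0.6957296865591027, -0.04680375235251921], [0.517171234174671, -0.09650722840265014], [0.4548166798888592, 0.14771326525841905], [0.6204941787327259, 0.19604031122850185]] [0.5721 0.0501 0.085 ] [np.float64(0.25423143168073414), np.float64(0.18534712420048308), np.float64(0.2520550336022643), np.float64(0.17258197181442203)]
[[ 0.9471  0.321  -0.0003]
 [ 0.321  -0.9471  0.0009]
 [ 0.0001 -0.001  -1.    ]]
```

```bash
python3 - <<'E'
from h import *
np.set_printoptions(precision=4,suppress=True)
for u in((195,20),(235,35),(110,130),(125,35),(251,290)): print("scene",u,ray(camT("scene"),u,.1))
for u in((420,70),(350,60),(372,110)): print("side",u,ray(camT("side"),u,.1))
for u in((249,216),(270,230),(291,240)): print("wheel",ray(camT("scene"),u,.095))
for u in((257,195),(256,211),(254,226)): print("wheel",ray(camT("side"),u,.095))
E
```

```text
scene (195, 20) [ 0.334  -0.5869  0.1   ]
scene (235, 35) [ 0.2986 -0.4628  0.1   ]
scene (110, 130) [ 0.7032 -0.316   0.1   ]
scene (125, 35) [ 0.5097 -0.6265  0.1   ]
scene (251, 290) [0.7098 0.1367 0.1   ]
side (420, 70) [ 0.3532 -0.6077  0.1   ]
side (350, 60) [ 0.5587 -0.6088  0.1   ]
side (372, 110) [ 0.4519 -0.3543  0.1   ]
wheel [0.6249 0.0206 0.095 ]
wheel [0.6166 0.065  0.095 ]
wheel [0.6037 0.1014 0.095 ]
wheel [0.6237 0.0205 0.095 ]
wheel [0.6099 0.0631 0.095 ]
wheel [0.5999 0.1008 0.095 ]
```

Units first: shifts go in shares of 62.5 mm and turns go in shares of 4 rad. So 0.06 m is 0.96, -0.034 m is -0.544, 0.09 rad / 4 = 0.0225.

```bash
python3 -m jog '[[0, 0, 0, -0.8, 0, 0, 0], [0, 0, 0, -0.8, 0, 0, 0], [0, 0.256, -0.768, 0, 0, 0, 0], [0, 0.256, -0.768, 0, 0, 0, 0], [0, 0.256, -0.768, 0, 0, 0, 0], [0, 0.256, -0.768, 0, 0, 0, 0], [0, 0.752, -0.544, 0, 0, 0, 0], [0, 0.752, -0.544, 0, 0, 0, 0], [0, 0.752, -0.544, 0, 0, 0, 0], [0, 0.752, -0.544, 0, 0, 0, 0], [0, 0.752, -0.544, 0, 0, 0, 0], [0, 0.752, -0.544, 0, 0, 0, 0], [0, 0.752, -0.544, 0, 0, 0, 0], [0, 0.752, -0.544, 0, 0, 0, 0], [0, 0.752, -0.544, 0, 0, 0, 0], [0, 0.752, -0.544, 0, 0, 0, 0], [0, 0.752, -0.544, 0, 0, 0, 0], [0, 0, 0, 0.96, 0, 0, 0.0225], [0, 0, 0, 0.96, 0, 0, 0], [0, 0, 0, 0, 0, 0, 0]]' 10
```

```text
refused: ROWS must be a list holding one list of rows, three levels of brackets. Nothing was moved.
```

The call was refused and nothing moved: it wants a list holding one list of rows, three levels of brackets. Same move again in that form.

```bash
python3 -m jog '[[[0, 0, 0, -0.8, 0, 0, 0], [0, 0, 0, -0.8, 0, 0, 0], [0, 0.256, -0.768, 0, 0, 0, 0], [0, 0.256, -0.768, 0, 0, 0, 0], [0, 0.256, -0.768, 0, 0, 0, 0], [0, 0.256, -0.768, 0, 0, 0, 0], [0, 0.752, -0.544, 0, 0, 0, 0], [0, 0.752, -0.544, 0, 0, 0, 0], [0, 0.752, -0.544, 0, 0, 0, 0], [0, 0.752, -0.544, 0, 0, 0, 0], [0, 0.752, -0.544, 0, 0, 0, 0], [0, 0.752, -0.544, 0, 0, 0, 0], [0, 0.752, -0.544, 0, 0, 0, 0], [0, 0.752, -0.544, 0, 0, 0, 0], [0, 0.752, -0.544, 0, 0, 0, 0], [0, 0.752, -0.544, 0, 0, 0, 0], [0, 0.752, -0.544, 0, 0, 0, 0], [0, 0, 0, 0.96, 0, 0, 0.0225], [0, 0, 0, 0.96, 0, 0, 0], [0, 0, 0, 0, 0, 0, 0]]]' 10
python3 - <<'E'
from h import *
print(R.from_quat(bot.sense()["orientation"]).as_matrix())
KT,im=shot("wrist","w1")
E
```

```text
time_s: 2.6
ee_pos: [0.5904, 0.0595, 0.1901]
orientation: [0.993, 0.118, -0.004, -0.0]
ft_force: [0.0, -0.1, 0.7]
grip_width: 0.0004
grip_force: 0.0
[[ 9.71981475e-01  2.34922145e-01 -7.97478306e-03]
 [ 2.34925719e-01 -9.72013198e-01 -4.98893033e-04]
 [-7.86879541e-03 -1.38856686e-03 -9.99968076e-01]]
```

View pics/w1.png

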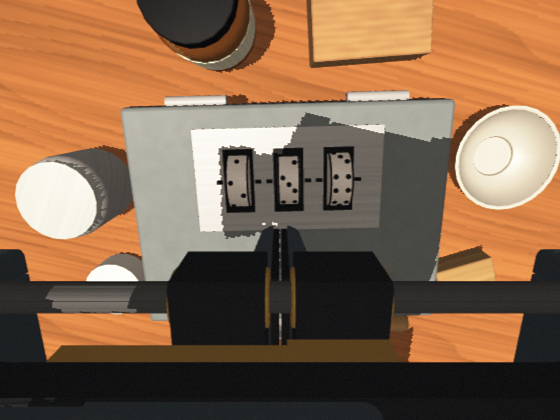

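The wrist view shows the reading marks along row ~180: (220,182), (264,181), (315,180), (358,179). The wheels are at (239,181), (289,181) and (339,179), and the far lid corners at (124,110) and (453,100).

```bash
python3 - <<'E'
from h import *
np.set_printoptions(precision=4,suppress=True)
im=cv2.imread("pics/w1.png");cv2.imwrite("pics/w1c.png",cv2.resize(im[135:225,205:375],None,fx=4.7,fy=4.7,interpolation=cv2.INTER_CUBIC))
KT=camT("wrist");print(KT[1][:3,3])
M=[ray(KT,u,.085) for u in((220,182),(264,181),(315,180),(358,179))];print(np.array(M))
C=[ray(KT,u,.085) for u in((124,110),(453,100))];print(np.array(C),np.linalg.norm(C[0]-C[1]))
for d in (M[0]-M[3],C[0]-C[1]):print("yaw",np.arctan2(-d[0],d[1]))
for u in((239,181),(289,181),(339,179)):print(ray(KT,u,.1))
E
```

```text
[0.6659 0.0769 0.3636]
[[0.5994 0.1116 0.085 ]
 [0.6088 0.0767 0.085 ]
 [0.6194 0.0363 0.085 ]
 [0.6286 0.0022 0.085 ]]
[[ 0.6378  0.1951  0.085 ]
 [ 0.7051 -0.0507  0.085 ]] 0.25481761752005916
yaw 0.2603388760179008
yaw 0.2671864254918039
[0.6073 0.0956 0.1   ]
[0.6164 0.0579 0.1   ]
[0.6271 0.0206 0.1   ]
```

View pics/w1c.png

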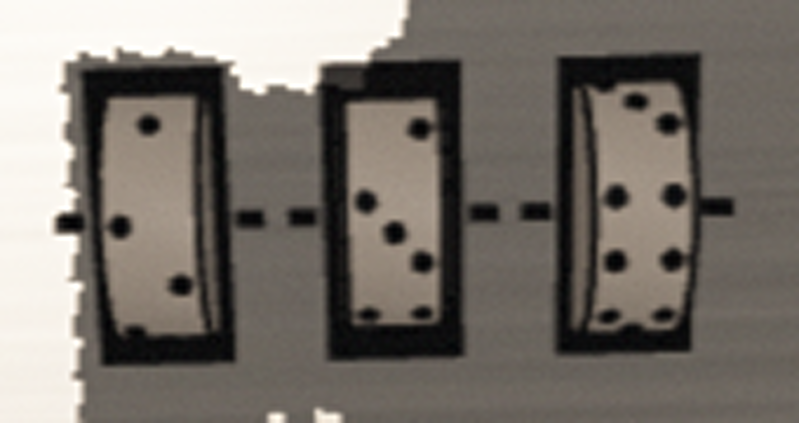

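The crop shows wheel A with 1 away (148,125) and 2 just past the top (120,227)/(180,285). Wheel B shows 3 at (365–422, 200–262). Wheel C shows 4 on top, with pairs at rows 197 and 260, 5 on the near side and 3 on the far side. Next I fit the angle and height of each wheel.

```bash
cat > fit.py <<'E'
from h import *
from scipy.optimize import least_squares
np.set_printoptions(precision=4,suppress=True)
# dot list: (spot angle index from 1, circumferential sign s in units of a, px u,v)
def fit(KT,sb,yaw,off,dots,theta0):
    ex=np.array([np.cos(yaw),np.sin(yaw),0]);ey=np.array([-ex[1],ex[0],0])
    def pt(th,h,k,s,w,a,dx,dy):
        phi=(k-1)*np.pi/3-th+s*a/22.
        return np.append(sb,.085)+ey*(off+dy+w/1e3)+ex*(dx-.022*np.sin(phi))+np.array([0,0,h-.022+.022*np.cos(phi)])
    def res(p):
        th,h,a,w,dx,dy=p;r=[]
        for k,s,c,u,v in dots: r+=list(proj(KT,pt(th,h,k,s,c*w,a,dx,dy))-[u,v])
        return np.r_[r,(h-.015)/.004,(a-6.5)/2,(w-5.5)/1,dx/.001,dy/.001]
    o=least_squares(res,[theta0,.015,5,5,0,0]);return o.x,np.sqrt(np.mean(o.fun**2))
E
python3 - <<'E'
from fit import *
KT=camT("wrist");c=lambda L:[(k,s,q,205+x/4.7,135+y/4.7) for k,s,q,x,y in L]
sb=[.61405,.0567];Y=.2625
A=c([(1,0,0,148,125),(2,-1,1,120,227),(2,1,-1,180,285)])
B=c([(3,-1,1,365,200),(3,0,0,395,232),(3,1,-1,422,262),(4,-1,1,370,315),(4,-1,-1,420,315),(2,1,-1,420,128)])
C=c([(4,-1,1,615,197),(4,-1,-1,675,195),(4,1,1,615,260),(4,1,-1,672,260),(5,-1,1,608,315),(5,-1,-1,662,315),(3,0,0,636,100),(3,1,-1,668,122)])
for L,o,t in((A,.04,.8),(B,0,2.1),(C,-.04,3.14)):print(fit(KT,sb,Y,o,L,t))
E
```

```text
(array([0.9059, 0.0169, 5.375 , 4.7989, 0.0001, 0.001 ]), np.float64(0.48225697235544357))
(array([ 2.1002,  0.0155,  5.3267,  4.6196, -0.    ,  0.0006]), np.float64(0.3505810841764837))
(array([ 3.1548,  0.0185,  5.2266,  4.7807, -0.    , -0.0002]), np.float64(0.41078649079999274))
```

Scaled: 0.034 m is 0.544, 0.03 m is 0.48, -0.0255 rad / 4 = -0.0064.

```bash
python3 -m jog '[[[0, 0.28, 0.384, 0.16, 0, 0, 0], [0, 0.28, 0.384, 0.48, 0, 0, 0], [0, 0, 0, 0.544, 0, 0, -0.0064], [0, 0, 0, 0, 0, 0, 0], [0, 0, 0, 0, 0, 0, 0]]]'
cat > st.py <<'E'
from h import *
import sys
np.set_printoptions(precision=4,suppress=True)
s=bot.sense();M=R.from_quat(s["orientation"]).as_matrix();yaw=.2625
ex=np.array([np.cos(yaw),np.sin(yaw),0]);ey=np.array([-ex[1],ex[0],0]);d=s["ee_pos"]-[.61405,.0567,.085]
print("t",round(s["time_s"],2),"box mm x,y,z",1e3*np.array([d@ex,d@ey,d[2]]),"f",s["ft_force"],"F box",s["ft_force"]@ex,s["ft_force"]@ey,"yawerr",np.arctan2(M[1,0],M[0,0])-yaw,"tilt",M[2,:2])
E
python3 st.py
```

```text
time_s: 3.28
ee_pos: [0.64, 0.0212, 0.1229]
orientation: [0.991, 0.131, 0.002, 0.0]
ft_force: [-0.0, -0.4, 0.4]
grip_width: 0.0006
grip_force: 0.0
t 3.27 box mm x,y,z [ 15.8298 -41.0045  37.8683] f [-0.0149 -0.4446  0.3854] F box -0.12978272399173169 -0.4254812555641493 yawerr -0.0006380404006556817 tilt [0.003  0.0008]
```

Scaled: 0.007 m is 0.112, -0.004 m is -0.064.

```bash
python3 -m jog '[[[0, -0.064, -0.016, 0.112, 0, 0, 0], [0, 0, 0, 0.112, 0, 0, 0], [0, 0, 0, 0, 0, 0, 0], [0, 0, 0, 0, 0, 0, 0]]]'; python3 st.py; python3 -m jog '[[[0, 0, 0, 0, 0, 0, 0], [0, 0, 0, 0, 0, 0, 0]]]'; python3 st.py
```

```text
time_s: 3.78
ee_pos: [0.6345, 0.0211, 0.106]
orientation: [0.991, 0.131, -0.0, 0.0]
ft_force: [-0.4, -0.3, 0.1]
grip_width: 0.0004
grip_force: 0.0
t 3.77 box mm x,y,z [ 10.4984 -39.6878  21.0078] f [-0.3987 -0.2919  0.0791] F box -0.46078073875866515 -0.17846668342081046 yawerr -0.00015898905818406694 tilt [-0.  0.]
time_s: 4.03
ee_pos: [0.6345, 0.021, 0.106]
orientation: [0.991, 0.131, 0.0, 0.0]
ft_force: [-1.4, -0.1, -0.7]
grip_width: 0.0004
grip_force: 0.0
t 4.03 box mm x,y,z [ 10.4896 -39.752   21.0133] f [-1.4481 -0.0652 -0.655 ] F box -1.4154254888368667 0.3128145479296988 yawerr -0.00020448943435408262 tilt [0.0001 0.    ]
```

Scaled: 0.0025 m is 0.04.

```bash
for i in 1; do python3 -m jog '[[[0, 0, 0, 0.04, 0, 0, 0], [0, 0, 0, 0, 0, 0, 0], [0, 0, 0, 0, 0, 0, 0], [0, 0, 0, 0, 0, 0, 0]]]'; done; python3 st.py;  python3 -m jog '[[[0, 0, 0, 0.032, 0, 0, 0], [0, 0, 0, 0, 0, 0, 0], [0, 0, 0, 0, 0, 0, 0], [0, 0, 0, 0, 0, 0, 0]]]'; python3 st.py
```

```text
time_s: 4.53
ee_pos: [0.6346, 0.021, 0.1036]
orientation: [0.991, 0.131, 0.0, 0.0]
ft_force: [0.5, 0.0, 4.6]
grip_width: 0.0003
grip_force: 1.9
t 4.53 box mm x,y,z [ 10.605  -39.7806  18.6039] f [0.5463 0.0321 4.5936] F box 0.5359496653812507 -0.11072720008788925 yawerr -0.00023621805994000766 tilt [0.0004 0.0001]
time_s: 5.03
ee_pos: [0.6346, 0.0211, 0.1017]
orientation: [0.991, 0.131, 0.0, 0.0]
ft_force: [-0.2, -0.8, 7.4]
grip_width: 0.0005
grip_force: 3.7
t 5.03 box mm x,y,z [ 10.6347 -39.7544  16.7274] f [-0.171  -0.8199  7.3817] F box -0.3778772216662371 -0.7474647361511277 yawerr -0.00016946411429763497 tilt [0.0004 0.0001]
```

Scaled: -0.003 m is -0.048.

```bash
python3 -m jog '[[[0, -0.048, 0, 0, 0, 0, 0], [0, -0.048, 0, 0, 0, 0, 0], [0, -0.048, 0, 0, 0, 0, 0], [0, -0.048, 0, 0, 0, 0, 0], [0, -0.048, 0, 0, 0, 0, 0], [0, -0.048, 0, 0, 0, 0, 0], [0, -0.048, 0, 0, 0, 0, 0], [0, 0, 0, 0, 0, 0, 0], [0, 0, 0, 0, 0, 0, 0], [0, 0, 0, 0, 0, 0, 0]]]'; python3 st.py
```

```text
time_s: 6.28
ee_pos: [0.6148, 0.0157, 0.1019]
orientation: [0.991, 0.131, 0.001, 0.0]
ft_force: [1.1, 1.5, 6.8]
grip_width: 0.0006
grip_force: 3.5
t 6.28 box mm x,y,z [ -9.8985 -39.8166  16.9214] f [1.1006 1.5079 6.8108] F box 1.4542110484874604 1.1706439058088582 yawerr -0.0002613419514451154 tilt [0.0014 0.0003]
```

```bash
python3 -m jog '[[[0, 0, 0, -0.144, 0, 0, 0], [0, 0, 0, 0, 0, 0, 0], [0, 0.184, 0, 0, 0, 0, 0], [0, 0.184, 0, 0, 0, 0, 0], [0, 0, 0, 0, 0, 0, 0], [0, 0, 0, 0, 0, 0, 0], [0, 0, 0, 0.08, 0, 0, 0], [0, 0, 0, 0.064, 0, 0, 0], [0, 0, 0, 0, 0, 0, 0], [0, 0, 0, 0, 0, 0, 0], [0, 0, 0, 0, 0, 0, 0]]]'; python3 st.py
```

```text
time_s: 7.65
ee_pos: [0.6364, 0.0215, 0.1017]
orientation: [0.991, 0.131, 0.0, 0.0]
ft_force: [-1.4, -0.5, 7.4]
grip_width: 0.0004
grip_force: 3.7
t 7.65 box mm x,y,z [ 12.4566 -39.7639  16.6874] f [-1.3816 -0.4688  7.4203] F box -1.4559401888530834 -0.09418118715641122 yawerr -0.0002692821253087452 tilt [0.0001 0.    ]
```

Drag another 25 mm, then lift, and check with the camera.

Scaled: -0.003 m is -0.048, -0.0015 m is -0.024.

```bash
python3 -m jog '[[[0, -0.048, 0, 0, 0, 0, 0], [0, -0.048, 0, 0, 0, 0, 0], [0, -0.048, 0, 0, 0, 0, 0], [0, -0.048, 0, 0, 0, 0, 0], [0, -0.048, 0, 0, 0, 0, 0], [0, -0.048, 0, 0, 0, 0, 0], [0, -0.048, 0, 0, 0, 0, 0], [0, -0.048, 0, 0, 0, 0, 0], [0, -0.024, 0, 0, 0, 0, 0], [0, 0, 0, 0, 0, 0, 0], [0, 0, 0, 0, 0, 0, 0], [0, 0, 0, 0, 0, 0, 0]]]'; python3 st.py
python3 -m jog '[[[0, 0, 0, -0.192, 0, 0, 0], [0, 0, 0, -0.096, 0, 0, 0], [0, 0, 0, 0, 0, 0, 0], [0, 0, 0, 0, 0, 0, 0], [0, 0, 0, 0, 0, 0, 0]]]'
python3 - <<'E'
from h import *
KT,im=shot("wrist","w2")
for o in(.04,-.04):print(proj(KT,[.61405-.2595*o,.0567+.9657*o,.1]))
E
python3 st.py
```

```text
time_s: 9.15
ee_pos: [0.6126, 0.0151, 0.102]
orientation: [0.991, 0.131, 0.001, 0.0]
ft_force: [1.5, 1.5, 6.1]
grip_width: 0.0008
grip_force: 3.4
t 9.15 box mm x,y,z [-12.2    -39.8094  17.0281] f [1.486  1.4685 6.1306] F box 1.81618576924677 1.032549638877084 yawerr -0.0003091033556196776 tilt [0.002  0.0003]
time_s: 9.78
ee_pos: [0.6115, 0.015, 0.1191]
orientation: [0.991, 0.131, -0.0, -0.0]
ft_force: [0.3, -0.9, -0.3]
grip_width: 0.0006
grip_force: 0.0
[141.3268634  222.47383716]
[280.02482587 222.61433485]
t 9.82 box mm x,y,z [-13.25   -39.6776  34.1653] f [ 1.2374 -0.5038  0.3906] F box 1.0642398405666456 -0.8076530220175009 yawerr -0.00019684337568576238 tilt [-0.0004 -0.0001]
```

View pics/w2.png

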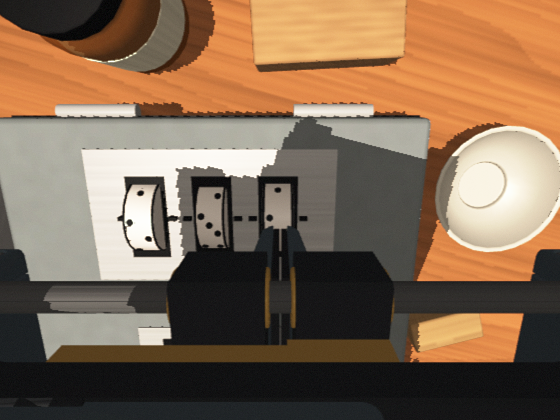

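Wheel C now shows 1 on its far side (278,190) and a spot of 2 at (270,216), and the finger hides the rest. I'll check it from above wheel A.

Scaled: -0.0265 m is -0.424, 0.0085 m is 0.136.

```bash
python3 -m jog '[[[0, 0.136, -0.424, 0, 0, 0, 0], [0, 0.136, -0.424, 0, 0, 0, 0], [0, 0.136, -0.424, 0, 0, 0, 0], [0, 0, 0, 0.096, 0, 0, 0], [0, 0, 0, 0.096, 0, 0, 0], [0, 0, 0, 0, 0, 0, 0], [0, 0, 0, 0, 0, 0, 0], [0, 0, 0, 0, 0, 0, 0]]]'; python3 st.py
python3 - <<'E'
from h import *
KT,im=shot("wrist","w3")
p=proj(KT,[.61405+.2595*.02,.0567-.9657*.02,.1]).astype(int);x0,y0=max(p[0]-80,0),max(p[1]-60,0);print(x0,y0)
cv2.imwrite("pics/w3c.png",cv2.resize(im[y0:y0+120,x0:x0+160],None,fx=5,fy=5,interpolation=cv2.INTER_CUBIC))
E
```

```text
time_s: 10.82
ee_pos: [0.6159, 0.0981, 0.1076]
orientation: [0.991, 0.131, 0.0, -0.0]
ft_force: [0.9, -0.2, -0.4]
grip_width: 0.0007
grip_force: 0.0
t 10.82 box mm x,y,z [12.4966 39.4601 22.6052] f [ 0.8584 -0.2234 -0.4166] F box 0.7709842648762081 -0.43849605988733287 yawerr -0.0006596439093409789 tilt [0.0003 0.    ]
304 212
```

View pics/w3c.png

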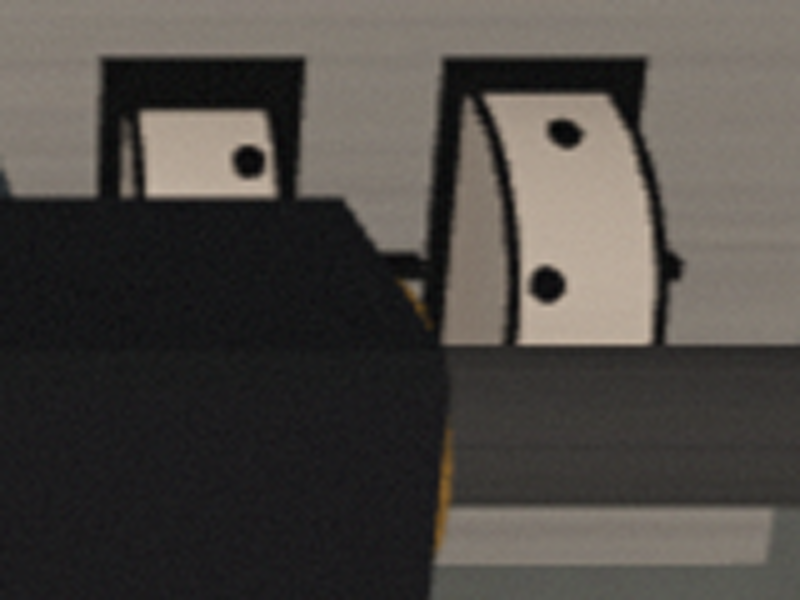

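The crop shows spot 1 at (565,133), the far spot of 2 at (548,285), and the rest hidden by the gripper body. I fit that with the felt height.

Scaled: 0.003 m is 0.048.

```bash
sed -i 's/theta0):/theta0,h0=.015,sh=.004):/; s/(h-.015)\/.004,(a-6.5)\/2,(w-5.5)\/1/(h-h0)\/sh,(a-5.3)\/.15,(w-4.75)\/.3/' fit.py
python3 - <<'E'
from fit import *
KT=camT("wrist")
print(fit(KT,[.61405,.0567],.2625,-.04,[(1,0,0,304+565/5,212+133/5),(2,-1,1,304+548/5,212+285/5)],1.,.0205,.0005))
E
python3 -m jog '[[[0, 0, 0, 0.048, 0, 0, 0], [0, 0, 0, 0, 0, 0, 0], [0, 0, 0, 0, 0, 0, 0], [0, 0, 0, 0, 0, 0, 0]]]'; python3 st.py
```

```text
(array([ 1.0388,  0.0204,  5.2966,  4.7477, -0.0005,  0.0013]), np.float64(0.5308482214316934))
time_s: 11.38
ee_pos: [0.6158, 0.0984, 0.1045]
orientation: [0.991, 0.131, 0.0, -0.0]
ft_force: [-0.1, 0.2, 1.1]
grip_width: 0.0007
grip_force: 0.0
t 11.38 box mm x,y,z [12.4924 39.832  19.4889] f [-0.0957  0.1935  1.0714] F box -0.042172839795599194 0.21168909774873718 yawerr -0.00016331559444299204 tilt [0.0001 0.    ]
```

Scaled: 0.0025 m is 0.04.

```bash
python3 -m jog '[[[0, 0, 0, 0.04, 0, 0, 0], [0, 0, 0, 0, 0, 0, 0], [0, 0, 0, 0, 0, 0, 0], [0, 0, 0, 0, 0, 0, 0]]]'; python3 st.py
```

```text
time_s: 11.88
ee_pos: [0.6158, 0.0984, 0.102]
orientation: [0.991, 0.131, 0.0, -0.0]
ft_force: [-0.2, 0.3, 0.6]
grip_width: 0.0003
grip_force: 0.6
t 11.88 box mm x,y,z [12.5305 39.7926 17.0054] f [-0.1514  0.2869  0.5651] F box -0.07179160886460381 0.3163274462997458 yawerr -0.0002288502375173973 tilt [ 0.0002 -0.    ]
```

Scaled: 0.0025 m is 0.04.

```bash
python3 -m jog '[[[0, 0, 0, 0.04, 0, 0, 0], [0, 0, 0, 0, 0, 0, 0], [0, 0, 0, 0, 0, 0, 0], [0, 0, 0, 0, 0, 0, 0]]]'; python3 st.py
```

```text
time_s: 12.38
ee_pos: [0.6159, 0.0984, 0.0997]
orientation: [0.991, 0.131, 0.0, -0.0]
ft_force: [0.1, -0.0, 5.3]
grip_width: 0.0004
grip_force: 2.8
t 12.38 box mm x,y,z [12.6524 39.7779 14.6653] f [ 0.0819 -0.0492  5.2852] F box 0.0662859067160884 -0.0687670914466429 yawerr -0.0002396267257125384 tilt [0.0003 0.    ]
```

Scaled: 0.0013 m is 0.0208.

```bash
python3 -m jog '[[[0, 0, 0, 0.0208, 0, 0, 0], [0, 0, 0, 0, 0, 0, 0], [0, 0, 0, 0, 0, 0, 0]]]'; python3 st.py; python3 -m jog '[[[0, -0.048, 0, 0, 0, 0, 0], [0, -0.048, 0, 0, 0, 0, 0], [0, -0.048, 0, 0, 0, 0, 0], [0, -0.048, 0, 0, 0, 0, 0], [0, -0.048, 0, 0, 0, 0, 0], [0, -0.048, 0, 0, 0, 0, 0], [0, -0.048, 0, 0, 0, 0, 0], [0, -0.048, 0, 0, 0, 0, 0], [0, -0.016, 0, 0, 0, 0, 0], [0, 0, 0, 0, 0, 0, 0], [0, 0, 0, 0, 0, 0, 0], [0, 0, 0, 0, 0, 0, 0]]]'; python3 st.py
python3 -m jog '[[[0, 0, 0, -0.144, 0, 0, 0], [0, 0, 0, 0, 0, 0, 0], [0, 0.2, 0, 0, 0, 0, 0], [0, 0.2, 0, 0, 0, 0, 0], [0, 0, 0, 0, 0, 0, 0], [0, 0, 0, 0, 0, 0, 0], [0, 0, 0, 0.08, 0, 0, 0], [0, 0, 0, 0.064, 0, 0, 0], [0, 0, 0, 0, 0, 0, 0], [0, 0, 0, 0, 0, 0, 0], [0, 0, 0, 0, 0, 0, 0]]]'; python3 st.py
```

```text
time_s: 12.75
ee_pos: [0.616, 0.0984, 0.0985]
orientation: [0.991, 0.131, 0.0, -0.0]
ft_force: [-0.8, 0.5, 7.7]
grip_width: 0.0003
grip_force: 3.9
t 12.75 box mm x,y,z [12.6834 39.7751 13.5008] f [-0.8495  0.5393  7.6728] F box -0.680489140049105 0.7412578780671033 yawerr -0.0001991729339881898 tilt [0.0003 0.    ]
time_s: 14.25
ee_pos: [0.5926, 0.0921, 0.0988]
orientation: [0.991, 0.131, 0.001, -0.0]
ft_force: [1.7, 1.3, 7.3]
grip_width: 0.0003
grip_force: 3.6
t 14.25 box mm x,y,z [-11.5349  39.756   13.7983] f [1.7049 1.3449 7.3179] F box 1.9954736109520583 0.8563826312282725 yawerr -0.00021523995170885657 tilt [0.0021 0.0002]
time_s: 15.62
ee_pos: [0.6158, 0.0983, 0.0984]
orientation: [0.991, 0.131, 0.0, 0.0]
ft_force: [-1.8, -0.1, 8.0]
grip_width: 0.0006
grip_force: 4.0
t 15.62 box mm x,y,z [12.4949 39.7379 13.4438] f [-1.8403 -0.1449  7.9882] F box -1.814897004491744 0.3376606081658119 yawerr -0.0002529938322290426 tilt [0.0001 0.    ]
```

Scaled: -0.003 m is -0.048, -0.001 m is -0.016.

```bash
python3 -m jog '[[[0, -0.048, 0, 0, 0, 0, 0], [0, -0.048, 0, 0, 0, 0, 0], [0, -0.048, 0, 0, 0, 0, 0], [0, -0.048, 0, 0, 0, 0, 0], [0, -0.048, 0, 0, 0, 0, 0], [0, -0.048, 0, 0, 0, 0, 0], [0, -0.048, 0, 0, 0, 0, 0], [0, -0.048, 0, 0, 0, 0, 0], [0, -0.016, 0, 0, 0, 0, 0], [0, 0, 0, 0, 0, 0, 0], [0, 0, 0, 0, 0, 0, 0], [0, 0, 0, 0, 0, 0, 0]]]'; python3 st.py
python3 -m jog '[[[0, 0, 0, -0.144, 0, 0, 0], [0, 0, 0, 0, 0, 0, 0], [0, 0.168, 0, 0, 0, 0, 0], [0, 0.168, 0, 0, 0, 0, 0], [0, 0, 0, 0, 0, 0, 0], [0, 0, 0, 0, 0, 0, 0], [0, 0, 0, 0.08, 0, 0, 0], [0, 0, 0, 0.064, 0, 0, 0], [0, 0, 0, 0, 0, 0, 0], [0, 0, 0, 0, 0, 0, 0], [0, 0, 0, 0, 0, 0, 0]]]'; python3 st.py
python3 -m jog '[[[0, -0.048, 0, 0, 0, 0, 0], [0, -0.048, 0, 0, 0, 0, 0], [0, -0.048, 0, 0, 0, 0, 0], [0, -0.048, 0, 0, 0, 0, 0], [0, -0.048, 0, 0, 0, 0, 0], [0, -0.016, 0, 0, 0, 0, 0], [0, 0, 0, 0, 0, 0, 0], [0, 0, 0, 0, 0, 0, 0], [0, 0, 0, 0, 0, 0, 0]]]'; python3 st.py
python3 -m jog '[[[0, 0, 0, -0.192, 0, 0, 0], [0, 0, 0, -0.32, 0, 0, 0], [0, -0.64, 0, -0.32, 0, 0, 0], [0, -0.64, 0.64, -0.16, 0, 0, 0], [0, 0, 0, 0, 0, 0, 0], [0, 0, 0, 0, 0, 0, 0], [0, 0, 0, 0, 0, 0, 0], [0, 0, 0, 0, 0, 0, 0]]]'; python3 st.py
python3 - <<'E'
from h import *
KT,im=shot("wrist","w4")
p=proj(KT,[.61405,.0567,.09]).astype(int);x0,y0=max(p[0]-110,0),max(p[1]-55,0);print(p,x0,y0)
cv2.imwrite("pics/w4c.png",cv2.resize(im[y0:y0+160,x0:x0+220],None,fx=3.6,fy=3.6,interpolation=cv2.INTER_CUBIC))
E
```

```text
time_s: 17.12
ee_pos: [0.5926, 0.0921, 0.0988]
orientation: [0.991, 0.131, 0.001, -0.0]
ft_force: [1.3, 2.0, 7.6]
grip_width: 0.0003
grip_force: 3.6
t 17.12 box mm x,y,z [-11.5422  39.7395  13.7967] f [1.2586 1.9911 7.6082] F box 1.732182244528233 1.5963114643200844 yawerr -0.00030339536055695726 tilt [0.0023 0.0002]
time_s: 18.5
ee_pos: [0.612, 0.0973, 0.0984]
orientation: [0.991, 0.131, 0.0, -0.0]
ft_force: [-1.9, -0.7, 7.0]
grip_width: 0.0009
grip_force: 4.0
t 18.5 box mm x,y,z [ 8.539  39.7641 13.4104] f [-1.9235 -0.7216  6.9828] F box -2.0448932105999478 -0.1977447755814703 yawerr -0.00026106579623824677 tilt [0.0002 0.    ]
time_s: 19.62
ee_pos: [0.5974, 0.0934, 0.0988]
orientation: [0.991, 0.131, 0.001, -0.0]
ft_force: [2.7, 1.4, 7.6]
grip_width: 0.0006
grip_force: 3.6
t 19.62 box mm x,y,z [-6.5455 39.7423 13.7707] f [2.7016 1.4036 7.5645] F box 2.9733073288763587 0.6545022598443407 yawerr -0.0002743511663562681 tilt [0.0023 0.0002]
time_s: 20.62
ee_pos: [0.5298, 0.0343, 0.1599]
orientation: [0.991, 0.131, -0.0, -0.0]
ft_force: [0.3, -0.7, -0.3]
grip_width: 0.0005
grip_force: 0.0
t 20.62 box mm x,y,z [-87.1952   0.2499  74.929 ] f [ 0.3189 -0.6589 -0.3463] F box 0.13697618165533534 -0.7191078603057718 yawerr 0.0005690661412076081 tilt [-0.0004 -0.0001]
[280  92] 170 37
```

View pics/w4c.png

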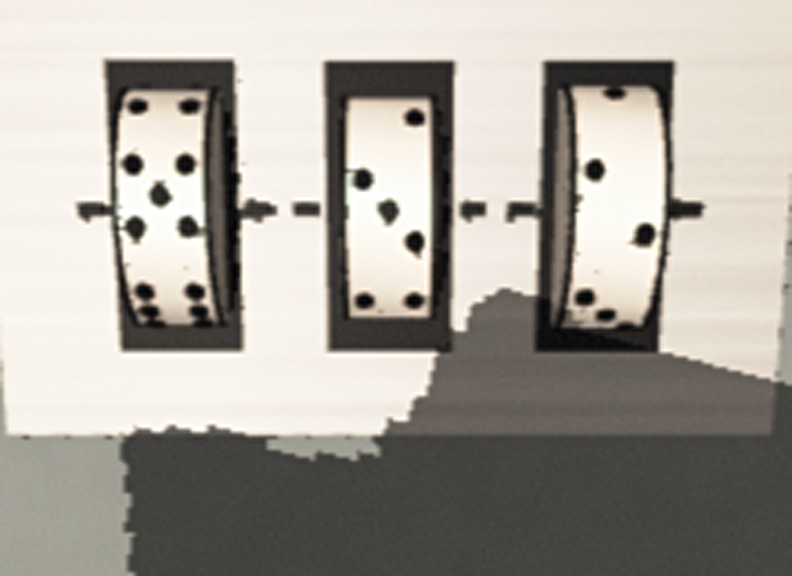

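The crop shows 5, 3, 2. Wheel A's 5 is centred at (160,195), a little past the marks. Wheel B's 3 is at (389,210). Wheel C's 2 is at (595,170)/(645,235). I fit all three.

```bash
python3 - <<'E'
from fit import *
KT=camT("wrist");c=lambda L:[(k,s,q,170+x/3.6,37+y/3.6) for k,s,q,x,y in L]
sb=np.array([.61405,.0567]);Y=.2625
print([ray(KT,(170+x/3.6,37+y/3.6),.085) for x,y in((95,210),(688,209))])
A=c([(5,-1,1,132,164),(5,-1,-1,186,163),(5,0,0,160,194),(5,1,1,135,228),(5,1,-1,188,227),(4,1,1,137,106),(4,1,-1,190,106),(6,-1,1,144,292),(6,-1,-1,195,292)])
B=c([(3,-1,1,362,179),(3,0,0,389,210),(3,1,-1,415,242),(4,-1,1,365,300),(4,-1,-1,414,300),(2,1,-1,415,118)])
C=c([(2,-1,1,595,170),(2,1,-1,645,235),(1,0,0,615,93),(3,-1,1,585,297),(3,0,0,606,315)])
for L,o,t,h in((A,.04,4.2,.0174),(B,0,2.1,.0155),(C,-.04,1.04,.0206)):print(fit(KT,sb,Y,o,L,t,h,.0007))
E
```

```text
[array([0.5978, 0.111 , 0.085 ]), array([0.627 , 0.0033, 0.085 ])]
(array([ 4.2263,  0.0175,  5.3097,  4.699 , -0.0008,  0.0011]), np.float64(0.36660846711743045))
(array([ 2.0069,  0.0155,  5.3133,  4.6726, -0.0006,  0.0012]), np.float64(0.39745886556595367))
(array([ 1.0281,  0.0205,  5.3085,  4.6897, -0.0009,  0.0011]), np.float64(0.44596178911369655))
```

```bash
python3 - <<'E'
from fit import *
Y=.2625
def run(KT,sb,A,B,C,hs):
  for L,o,t,h in((A,.04,4.2 if len(A)>3 else .9,hs[0]),(B,0,2.1,hs[1]),(C,-.04,1.04 if len(C)<7 else 3.1,hs[2])):
    for sh in(.0005,):print(fit(KT,sb,Y,o,L,t,h,sh))
KT=camT("wrist");c=lambda L:[(k,s,q,170+x/3.6,37+y/3.6) for k,s,q,x,y in L]
A=c([(5,-1,1,132,164),(5,-1,-1,186,163),(5,0,0,160,194),(5,1,1,135,228),(5,1,-1,188,227),(4,1,1,137,106),(4,1,-1,190,106),(6,-1,1,144,292),(6,-1,-1,195,292)])
B=c([(3,-1,1,362,179),(3,0,0,389,210),(3,1,-1,415,242),(4,-1,1,365,300),(4,-1,-1,414,300),(2,1,-1,415,118)])
C=c([(2,-1,1,595,170),(2,1,-1,645,235),(1,0,0,615,93),(3,-1,1,585,297),(3,0,0,606,315)])
M=[ray(KT,(170+x/3.6,37+y/3.6),.085) for x,y in((95,210),(688,209),(306,210),(473,210))];sb=np.mean(M,0)[:2];print(sb)
print("new");
for h in(.012,.0155,.019):run(KT,sb,A,B,C,(.0174,h,.0206))
# drum ends: visible silhouette midpoints of B: v rows 97..318
for v in(97,318): print(proj,) if 0 else None
for h in(.012,.0155,.019):
  ex=np.array([np.cos(Y),np.sin(Y),0]);z=.085+h-.022
  top=proj(KT,np.append(sb,0)+[0,0,.085+h]);print(h,"top row crop",(top[1]-37)*3.6)
E
```

```text
[0.6123 0.0573]
new
(array([4.2605, 0.0174, 5.3063, 4.7006, 0.    , 0.0002]), np.float64(0.15061809003982296))
(array([2.0646, 0.012 , 5.3058, 4.7123, 0.    , 0.0002]), np.float64(0.13293258842138922))
(array([1.0612, 0.0206, 5.3116, 4.678 , 0.0001, 0.0002]), np.float64(0.13546370797936977))
(array([4.2605, 0.0174, 5.3063, 4.7006, 0.    , 0.0002]), np.float64(0.15061809003982296))
(array([2.0575, 0.0155, 5.318 , 4.6774, 0.    , 0.0002]), np.float64(0.15896506097531302))
(array([1.0612, 0.0206, 5.3116, 4.678 , 0.0001, 0.0002]), np.float64(0.13546370797936977))
(array([4.2605, 0.0174, 5.3063, 4.7006, 0.    , 0.0002]), np.float64(0.15061809003982296))
(array([2.0495, 0.0189, 5.3308, 4.6416, 0.    , 0.0002]), np.float64(0.292519900752275))
(array([1.0612, 0.0206, 5.3116, 4.678 , 0.0001, 0.0002]), np.float64(0.13546370797936977))
0.012 top row crop 206.646176771974
0.0155 top row crop 205.67902480039393
0.019 top row crop 204.6815646881076
```

Scaled: 0.031 m is 0.496, 0.03 m is 0.48.

```bash
python3 -m jog '[[[0, 0.496, -0.208, 0, 0, 0, 0], [0, 0.496, -0.208, 0, 0, 0, 0], [0, 0.48, -0.216, 0.16, 0, 0, 0], [0, 0, 0, 0.4, 0, 0, 0], [0, 0, 0, 0.256, 0, 0, 0], [0, 0, 0, 0, 0, 0, 0], [0, 0, 0, 0, 0, 0, 0], [0, 0, 0, 0, 0, 0, 0], [0, 0, 0, 0, 0, 0, 0]]]'; python3 st.py
```

```text
time_s: 21.8
ee_pos: [0.6084, 0.0958, 0.1097]
orientation: [0.991, 0.131, 0.0, 0.0]
ft_force: [-0.7, 0.1, 0.3]
grip_width: 0.0008
grip_force: 0.0
t 21.8 box mm x,y,z [ 4.6933 39.1858 24.7447] f [-0.6679  0.0549  0.3308] F box -0.630738518316059 0.22630891015301716 yawerr -0.000329168616821085 tilt [0.0009 0.0001]
```

Scaled: 0.005 m is 0.08, 0.004 m is 0.064.

```bash
python3 -m jog '[[[0, 0, 0, 0.08, 0, 0, 0], [0, 0, 0, 0.064, 0, 0, 0], [0, 0, 0, 0, 0, 0, 0], [0, 0, 0, 0, 0, 0, 0], [0, 0, 0, 0, 0, 0, 0]]]'; python3 st.py;
```

```text
time_s: 22.42
ee_pos: [0.6083, 0.0958, 0.1003]
orientation: [0.991, 0.131, 0.0, 0.0]
ft_force: [-0.0, -0.3, 4.1]
grip_width: 0.0004
grip_force: 2.2
t 22.43 box mm x,y,z [ 4.5747 39.2777 15.276 ] f [-0.0336 -0.3041  4.0518] F box -0.1113395485569348 -0.28495527231608325 yawerr -0.00020406808390832643 tilt [0.0002 0.    ]
```

Scaled: 0.0018 m is 0.0288.

```bash
python3 -m jog '[[[0, 0, 0, 0.0288, 0, 0, 0], [0, 0, 0, 0, 0, 0, 0], [0, 0, 0, 0, 0, 0, 0], [0, 0, 0, 0, 0, 0, 0]]]'; python3 st.py; python3 -m jog '[[[0, -0.0176, 0, 0, 0, 0, 0], [0, -0.0176, 0, 0, 0, 0, 0], [0, 0, 0, 0, 0, 0, 0], [0, 0, 0, 0, 0, 0, 0], [0, 0, 0, 0, 0, 0, 0]]]'; python3 st.py
python3 -m jog '[[[0, 0, 0, -0.192, 0, 0, 0], [0, 0, 0, -0.32, 0, 0, 0], [0, -0.688, 0, -0.32, 0, 0, 0], [0, -0.688, 0.64, -0.16, 0, 0, 0], [0, 0, 0, 0, 0, 0, 0], [0, 0, 0, 0, 0, 0, 0], [0, 0, 0, 0, 0, 0, 0], [0, 0, 0, 0, 0, 0, 0]]]'; python3 st.py
python3 - <<'E'
from h import *
KT,im=shot("wrist","w5")
p=proj(KT,[.6123,.0573,.09]).astype(int);x0,y0=max(p[0]-110,0),max(p[1]-55,0);print(p,x0,y0)
cv2.imwrite("pics/w5c.png",cv2.resize(im[y0:y0+160,x0:x0+220],None,fx=3.6,fy=3.6,interpolation=cv2.INTER_CUBIC))
E
```

```text
time_s: 22.92
ee_pos: [0.6083, 0.0958, 0.0987]
orientation: [0.991, 0.131, 0.0, 0.0]
ft_force: [-1.4, -0.6, 7.0]
grip_width: 0.0003
grip_force: 3.8
t 22.93 box mm x,y,z [ 4.6156 39.2624 13.6644] f [-1.4167 -0.6146  7.0025] F box -1.5276342826241784 -0.22588581482205666 yawerr -0.0001708207421894925 tilt [0.0003 0.0001]
time_s: 23.55
ee_pos: [0.607, 0.0954, 0.099]
orientation: [0.991, 0.131, 0.001, -0.0]
ft_force: [3.4, 1.2, 7.1]
grip_width: 0.0002
grip_force: 3.5
t 23.55 box mm x,y,z [ 3.2439 39.2133 13.9887] f [3.3862 1.2091 7.0722] F box 3.5839943032407846 0.28893858133832606 yawerr -0.00030366901456052586 tilt [0.0021 0.0002]
time_s: 24.55
ee_pos: [0.5336, 0.0349, 0.1601]
orientation: [0.991, 0.131, -0.0, -0.0]
ft_force: [0.3, -0.6, 0.4]
grip_width: 0.0005
grip_force: 0.0
t 24.55 box mm x,y,z [-83.3383  -0.2245  75.1347] f [ 0.2711 -0.5888  0.3682] F box 0.10900372115880735 -0.6389567746774061 yawerr 0.0005908894145471577 tilt [-0.0004 -0.0001]
[277 101] 167 46
```

View pics/w5c.png

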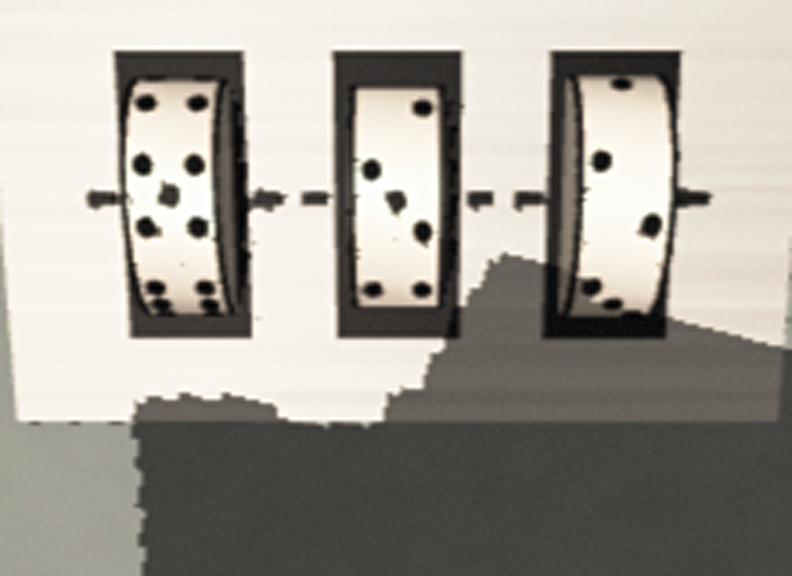

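The code reads 5, 3, 2. The wheel centres are at rows 195.5, 200 and 193, and the marks at row 199. I fit once more and look closely at the bolt in the side image.

```bash
python3 - <<'E'
from fit import *
Y=.2625
KT=camT("wrist");c=lambda L:[(k,s,q,167+x/3.6,46+y/3.6) for k,s,q,x,y in L]
A=c([(5,-1,1,142,165),(5,-1,-1,195,164),(5,1,1,147,228),(5,1,-1,197,227),(4,1,1,146,103),(4,1,-1,197,103),(6,-1,1,155,288),(6,-1,-1,205,288)])
B=c([(3,-1,1,372,170),(3,0,0,397,201),(3,1,-1,422,232),(4,-1,1,373,290),(4,-1,-1,422,290),(2,1,-1,423,108)])
C=c([(2,-1,1,601,161),(2,1,-1,651,226),(1,0,0,622,84),(3,-1,1,591,287),(3,0,0,612,304)])
M=[ray(KT,(167+x/3.6,46+y/3.6),.085) for x,y in((102,199),(695,198),(315,199),(481,199))];sb=np.mean(M,0)[:2];print(sb)
for L,o,t,h in((A,.04,4.2,.0174),(B,0,2.1,.012),(C,-.04,1.04,.0206)):print(fit(KT,sb,Y,o,L,t,h,.0005))
a=cv2.imread("pics/scene0.png")[165:245,245:345];b=cv2.imread("pics/side0.png")[175:255,250:350]
f=lambda i:cv2.resize(i,(400,320),interpolation=cv2.INTER_CUBIC)
cv2.imwrite("pics/bolt.png",np.hstack([f(a),f(b)]))
E
```

```text
[0.6123 0.0574]
(array([4.183 , 0.0174, 5.2991, 4.6218, 0.    , 0.0001]), np.float64(0.19170887568785583))
(array([ 2.0629,  0.012 ,  5.2888,  4.6642, -0.0001,  0.0001]), np.float64(0.19748264206867983))
(array([1.0581, 0.0206, 5.3143, 4.6941, 0.0001, 0.0002]), np.float64(0.14684468967567713))
```

View pics/bolt.png

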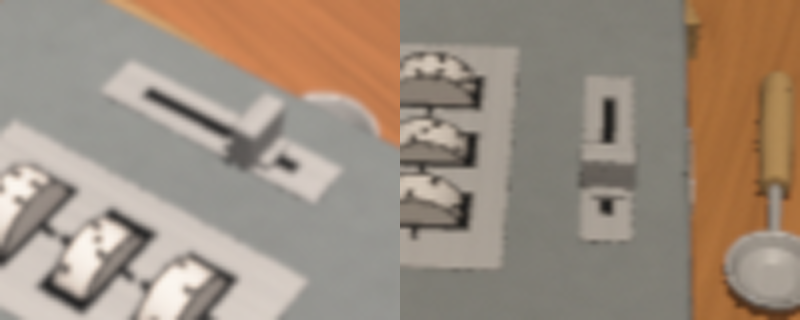

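```bash
sed -i 's/.61405,.0567,.085/.6123,.0574,.085/' st.py; python3 - <<'E'
from h import *
np.set_printoptions(precision=1,suppress=True)
Y=.2625;ex=np.array([np.cos(Y),np.sin(Y),0]);ey=np.array([-ex[1],ex[0],0]);o=np.array([.6123,.0574,.085])
f=lambda n,u,z:(lambda d:print(n,u,1e3*np.array([d@ex,d@ey,d[2]])))(ray(camT(n),u,z)-o)
f("scene",(245+264/4,165+112/4),.108)
f("side",(250+208/4,175+161/4),.108);f("side",(250+208/4,175+188/4),.089);f("side",(250+208/4,175+188/4),.085)
# references: slot and plate ends, marks
for p in((208,98),(208,198),(208,216),(208,75),(208,242)):f("side",(250+p[0]/4,175+p[1]/4),.085)
for p in((150,92),(295,165),(125,75),(330,190)):f("scene",(245+p[0]/4,165+p[1]/4),.085)
f("scene",(254,216),.085)
# wheel B mark reference in each
print(proj(camT("scene"),o),proj(camT("side"),o))
E
python3 st.py
```

```text
scene (311.0, 193.0) [-90.6  21.1  23. ]
side (302.0, 215.25) [-89.9  25.6  23. ]
side (302.0, 222.0) [-90.5  25.4   4. ]
side (302.0, 222.0) [-90.6  21.8  -0. ]
side (302.0, 199.5) [-89.7 -39.9  -0. ]
side (302.0, 224.5) [-90.7  28.2  -0. ]
side (302.0, 229.0) [-90.9  39.7  -0. ]
side (302.0, 193.75) [-89.4 -56.8  -0. ]
side (302.0, 235.5) [-91.1  55.8  -0. ]
scene (282.5, 188.0) [-90.5 -36.4  -0. ]
scene (318.75, 206.25) [-91.6  38.   -0. ]
scene (276.25, 183.75) [-92.5 -51.4  -0. ]
scene (327.5, 212.5) [-88.3  57.4  -0. ]
scene (254, 216) [ -9.  -37.5  -0. ]
[269.1 229.7] [256.1 212.3]
t 24.6 box mm x,y,z [-81.9369  -1.4144  75.113 ] f [ 0.7195 -0.1928  0.4634] F box 0.6448430406653208 -0.37290673957121434 yawerr 0.0004960643564722589 tilt [-0.0004 -0.0001]
```

Units first: shifts go in shares of 62.5 mm and turns go in shares of 4 rad. So -0.033 m is -0.528, 0.025 m is 0.4.

```bash
python3 -m jog '[[[0, -0.064, -0.528, 0, 0, 0, 0], [0, -0.064, -0.528, 0, 0, 0, 0], [0, 0, 0, 0.32, 0, 0, 0], [0, 0, 0, 0.4, 0, 0, 0], [0, 0, 0, 0.16, 0, 0, 0], [0, 0, 0, 0, 0, 0, 0], [0, 0, 0, 0, 0, 0, 0], [0, 0, 0, 0, 0, 0, 0]]]'; python3 st.py
```

```text
time_s: 25.6
ee_pos: [0.509, 0.096, 0.1061]
orientation: [0.991, 0.131, 0.001, -0.0]
ft_force: [-0.4, 0.8, 1.5]
grip_width: 0.0006
grip_force: 0.0
t 25.6 box mm x,y,z [-89.7522  64.072   21.0662] f [-0.3564  0.8175  1.5146] F box -0.1320506216272701 0.8819631728349875 yawerr -0.0003590496134092125 tilt [0.0011 0.0001]
```

Down to 9 mm, then push 24 mm and check.

Scaled: 0.006 m is 0.096.

```bash
python3 -m jog '[[[0, 0, 0, 0.096, 0, 0, 0], [0, 0, 0, 0.096, 0, 0, 0], [0, 0, 0, 0, 0, 0, 0], [0, 0, 0, 0, 0, 0, 0], [0, 0, 0, 0, 0, 0, 0]]]'; python3 st.py;  python3 -m jog '[[[0, 0, 0.064, 0, 0, 0, 0], [0, 0, 0.064, 0, 0, 0, 0], [0, 0, 0.064, 0, 0, 0, 0], [0, 0, 0.064, 0, 0, 0, 0], [0, 0, 0.064, 0, 0, 0, 0], [0, 0, 0.064, 0, 0, 0, 0], [0, 0, 0.064, 0, 0, 0, 0], [0, 0, 0.064, 0, 0, 0, 0], [0, 0, 0, 0, 0, 0, 0], [0, 0, 0, 0, 0, 0, 0], [0, 0, 0, 0, 0, 0, 0]]]'; python3 st.py
```

```text
time_s: 26.22
ee_pos: [0.5086, 0.096, 0.0935]
orientation: [0.991, 0.131, 0.0, -0.0]
ft_force: [-0.2, -0.6, 0.3]
grip_width: 0.0006
grip_force: 0.0
t 26.23 box mm x,y,z [-90.1304  64.1874   8.4595] f [-0.2316 -0.5541  0.2678] F box -0.3674780354572612 -0.47502347859859323 yawerr -0.0002444985511166342 tilt [0.0002 0.    ]
time_s: 27.6
ee_pos: [0.5168, 0.0651, 0.0933]
orientation: [0.991, 0.131, -0.0, 0.0]
ft_force: [-0.2, 0.0, 0.5]
grip_width: 0.0007
grip_force: 0.0
t 27.6 box mm x,y,z [-90.2515  32.218    8.322 ] f [-0.1901  0.0429  0.5292] F box -0.17248319730530687 0.09071756390169017 yawerr -9.960261922520308e-05 tilt [-0.      0.0001]
```

Scaled: 0.004 m is 0.064.

```bash
python3 -m jog '[[[0, 0, 0.064, 0, 0, 0, 0], [0, 0, 0.064, 0, 0, 0, 0], [0, 0, 0.064, 0, 0, 0, 0], [0, 0, 0.064, 0, 0, 0, 0], [0, 0, 0.064, 0, 0, 0, 0], [0, 0, 0, 0, 0, 0, 0], [0, 0, 0, 0, 0, 0, 0]]]'; python3 st.py
```

```text
time_s: 28.48
ee_pos: [0.522, 0.0456, 0.0933]
orientation: [0.991, 0.131, 0.0, 0.0]
ft_force: [-0.5, -0.5, -0.2]
grip_width: 0.0006
grip_force: 0.0
t 28.48 box mm x,y,z [-90.2416  12.0595   8.3433] f [-0.4669 -0.4629 -0.2123] F box -0.571031287022414 -0.32584372396069056 yawerr -0.00015336697457535298 tilt [0.     0.0002]
```

Scaled: 0.003 m is 0.048.

```bash
python3 -m jog '[[[0, 0, 0.048, 0, 0, 0, 0], [0, 0, 0.048, 0, 0, 0, 0]]]'; python3 st.py; python3 - <<'E'
from h import *
KT,a=shot("side","s5");b=cv2.imread("pics/side0.png")
d=cv2.absdiff(a,b).max(2)
for v in range(190,240,2):print(v,a[v,296:310:2].mean(1).astype(int),b[v,296:310:2].mean(1).astype(int))
E
```

```text
time_s: 28.72
ee_pos: [0.5235, 0.0399, 0.0933]
orientation: [0.991, 0.131, -0.0, -0.0]
ft_force: [-0.9, 3.4, -0.2]
grip_width: 0.0007
grip_force: 1.6
t 28.73 box mm x,y,z [-90.293    6.1583   8.3256] f [-0.8982  3.3619 -0.1732] F box 0.004989465877699106 3.479770193737714 yawerr -0.00010926314820136618 tilt [-0.0001 -0.0002]
190 [48 48 48 48 47 48 49] [125 126 127 128 126 126 127]
192 [49 48 48 48 48 49 48] [126 128 127 127 127 126 126]
194 [48 49 49 48 49 48 49] [140 153 152 143 142 143 134]
196 [47 48 49 48 48 48 49] [143 156 158 156 157 158 134]
198 [48 48 48 49 48 48 48] [143 156 156 152 155 158 133]
200 [55 53 52 51 50 51 48] [145 156 128  52 133 158 138]
202 [24 29 29 29 29 27 30] [145 156 126  35 131 159 139]
204 [29 29 30 29 29 29 28] [146 157 126  34 131 158 134]
206 [45 43 45 44 45 44 45] [147 157 124  34 132 159 134]
208 [50 46 47 45 45 48 45] [148 156 106  39 141 159 138]
210 [46 46 46 44 46 46 46] [134 142 101  72 144 158 133]
212 [46 45 45 46 46 45 46] [152 158 159 157 157 156 139]
214 [48 47 47 45 45 46 45] [153 157 158 158 159 159 143]
216 [80 83 53 25 74 83 69] [ 98  98 102 102 108 109 107]
218 [82 85 42 22 76 87 72] [ 93  94  94  96  96  95 103]
220 [85 86 44 19 76 86 72] [ 91  94  95  94  94  94 101]
222 [85 85 43 24 83 87 71] [133 152 152 149 151 123 114]
224 [85 86 42 24 84 87 72] [154 122  94  92 117 137 125]
226 [85 85 34 24 85 86 73] [157 157  66  49 156 159 133]
228 [85 86 62 45 85 86 72] [157 159 121  87 157 158 124]
230 [86 87 88 85 88 87 72] [157 161 160 158 160 159 125]
232 [86 86 87 87 87 87 72] [158 161 160 158 160 159 134]
234 [84 86 86 85 86 86 71] [148 156 156 155 157 156 125]
236 [65 66 66 66 67 67 67] [121 118 122 121 122 121 123]
238 [66 67 66 65 65 64 65] [124 125 124 123 122 122 123]
```

Scaled: 0.002 m is 0.032.

```bash
python3 -m jog '[[[0, 0, 0.032, 0, 0, 0, 0], [0, 0, 0.032, 0, 0, 0, 0], [0, 0, 0.032, 0, 0, 0, 0], [0, 0, 0.032, 0, 0, 0, 0]]]'; python3 st.py;python3 -m jog '[[[0, 0, 0.032, 0, 0, 0, 0], [0, 0, 0.032, 0, 0, 0, 0]]]'; python3 st.py
```

```text
time_s: 29.28
ee_pos: [0.5256, 0.0321, 0.0933]
orientation: [0.991, 0.131, -0.0, -0.0]
ft_force: [-1.4, 3.0, 0.7]
grip_width: 0.0004
grip_force: 1.5
t 29.27 box mm x,y,z [-90.2822  -1.9582   8.3154] f [-1.3859  3.0452  0.7001] F box -0.5481764663174766 3.3005216743279666 yawerr -0.0002995948462453657 tilt [-0. -0.]
time_s: 29.52
ee_pos: [0.5262, 0.0298, 0.0934]
orientation: [0.992, 0.13, -0.0, -0.001]
ft_force: [-7.4, 37.0, 7.9]
grip_width: 0.0006
grip_force: 19.1
t 29.52 box mm x,y,z [-90.2878  -4.2982   8.3773] f [-7.366  37.0345  7.9302] F box 2.4966156202067173 37.67733780089124 yawerr -0.0018974219736364595 tilt [-0.0003 -0.003 ]
```

The tab has reached its end stop. I'll back off, lift clear and check.

Scaled: -0.06 m is -0.96, -0.04 m is -0.64.

```bash
python3 -m jog '[[[0, 0, -0.096, 0, 0, 0, 0], [0, 0, -0.096, 0, 0, 0, 0], [0, 0, 0, -0.32, 0, 0, 0], [0, 0, 0, -0.64, 0, 0, 0], [0, -0.16, -0.32, -0.96, 0, 0, 0], [0, 0, -0.64, -0.64, 0, 0, 0], [0, 0, 0, 0, 0, 0, 0], [0, 0, 0, 0, 0, 0, 0], [0, 0, 0, 0, 0, 0, 0], [0, 0, 0, 0, 0, 0, 0]]]'; python3 st.py
python3 - <<'E'
from h import *
a=shot("scene","s6")[1];b=shot("side","s6b")[1];w=shot("wrist","w6")[1]
p=proj(camT("wrist"),[.6123,.0574,.09]);print(p)
x,y=np.clip((p-[70,60]).astype(int),0,None)
f=lambda i:cv2.resize(i,(390,290),interpolation=cv2.INTER_CUBIC)
cv2.imwrite("pics/fin.png",np.vstack([np.hstack([f(a),f(a[165:265,215:350])]),np.hstack([f(b),f(w[y:y+104,x:x+140])])]))
E
```

```text
time_s: 30.78
ee_pos: [0.4984, 0.0943, 0.2509]
orientation: [0.991, 0.13, -0.001, 0.0]
ft_force: [0.7, 0.4, 0.3]
grip_width: 0.0005
grip_force: 0.0
t 30.77 box mm x,y,z [-100.4187   65.2168  165.8658] f [0.7371 0.3828 0.3349] F box 0.8112304878889322 0.17839375412352565 yawerr -0.000972391017593055 tilt [-0.0018 -0.0001]
[351.78362724  82.98019184]
```

View pics/fin.png

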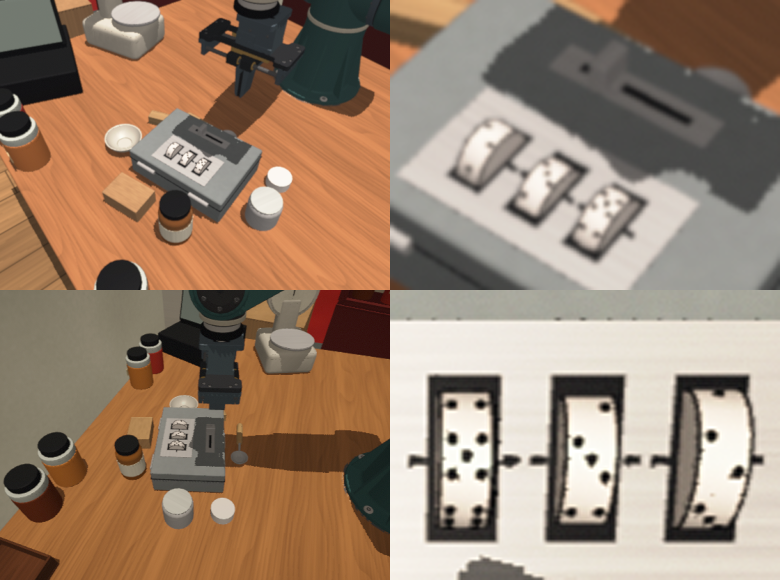

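The final views show the wheels at 5, 3, 2, the bolt tab at the right end of its slot, and everything round the box where it was. The robot is clear of it all.

```bash
python3 -c "
from plant import ticket
print(ticket.job_done())"
```

```text
the job is handed in; nothing more can be done
None
```

The job is handed in at about 31 s: the wheels read 5, 3, 2, the bolt was then pushed right to its end stop (brief 37 N fingertip contact there), and nothing round the box looks moved in the final pictures.

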